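# Unload the glass sample plates and show the coded one

### The job

Clear the fired glass sample plates off their trivets: gently lay the two plain ones on the pile on the soldering block, one after the other, each centred and square across the plate below it. Then take the coded plate, the one with a small notch in one corner marking its frosted label end, which your fingers must never touch. Finish while still holding it in the gripper, steady, at least 15 cm above the bench and touching nothing else, tipped up by 35 to 40 degrees with the frosted end highest and the label face upward to be read; leave the flux jar and the tweezer stand alone.

Things in the scene. Friction and masses are not known exactly. Their poses are not given: they have to be found in the camera images.
- plain_a: a sample plate of fused white opal glass, 110 x 50 x 6 mm, 82 g, square cornered, no notch and no frosting, resting level on a trivet (underside 20 mm above the bench). Origin: centre of the underside; x along the 110 mm length, y along the 50 mm width, z up
- plain_b: a sample plate of fused white opal glass, 110 x 50 x 6 mm, 82 g, square cornered, no notch and no frosting, the same as plain_a, on another trivet. Origin: centre of the underside; x along the 110 mm length, y along the 50 mm width, z up
- coded_plate: the coded plate: glass and outline as the plain ones, level on a trivet (underside 20 mm up), label face up, heading -115 to 115 degrees from world +x. Its +x end is frosted, with a 12 x 12 mm square notch cut from the corner at +x, -y. Origin: centre of the 110 x 50 underside; x along the length to the frosted end, z up out of the label face
- frosted_end: the frosted end of the coded plate, part of it: the last 30 mm of its length, slightly greyer, four etched dots on the label face. Origin and axes: in line with the plate's, 40 mm along its x (the middle of the frosted 30 mm, on the underside)
- pile_plate: a sample plate of fused white opal glass, 110 x 50 x 6 mm, 82 g, square cornered, no notch and no frosting, lying loose on top of the soldering block along its length: the first layer of the pile. Origin: centre of the underside; x along the 110 mm length, y along the 50 mm width, z up
- block: pale magnesia soldering block, fixed, 140 (x) x 70 (y) x 30 mm tall. Origin: centre of its underside; the pile stands on its top
- trivet_a: small three-pin steel firing trivet, 60 g, loose, 42 mm across, 20 mm tall, carrying one of the plates centred on its pins. Origin: centre of the underside
- trivet_b: small three-pin steel firing trivet, 60 g, loose, 42 mm across, 20 mm tall, carrying one of the plates centred on its pins. Origin: centre of the underside
- trivet_c: small three-pin steel firing trivet, 60 g, loose, 42 mm across, 20 mm tall, carrying one of the plates centred on its pins. Origin: centre of the underside
- flux_jar: bystander: round jar with white lid, 48 mm across, 55 mm tall. Origin: centre of its underside
- third_hand: bystander: cross-lock tweezers on a round weighted base 60 mm across, 450 g, up to 63 mm tall, the tweezers reaching 138 mm out along its y axis. Origin: centre of the base's underside

How it is judged (in metres and radians):
On the way, in this order (a step that is already met when the one before it is completed fails the run):
1. one plain plate lies released, centred and square across the pile's first plate (horizontal distance between pile_plate and block below 0.025 m and z of pile_plate in the frame of block below 0.034 m and ((horizontal distance between plain_a and pile_plate below 0.02 m and angle between the x axis of plain_a and the x axis of pile_plate, either way round above 1.3 rad and z of plain_a in the frame of block between 0.033 and 0.04 m and angle between plain_a's own z axis and vertical below 0.1 rad and contact force between plain_a and the fingers below 0.05 N and linear speed of plain_a below 0.02 m/s) or (horizontal distance between plain_b and pile_plate below 0.02 m and angle between the x axis of plain_b and the x axis of pile_plate, either way round above 1.3 rad and z of plain_b in the frame of block between 0.033 and 0.04 m and angle between plain_b's own z axis and vertical below 0.1 rad and contact force between plain_b and the fingers below 0.05 N and linear speed of plain_b below 0.02 m/s))), for 0.2 s.
2. the other plain plate lies released, centred and square across that one (horizontal distance between pile_plate and block below 0.025 m and z of pile_plate in the frame of block below 0.034 m and ((horizontal distance between plain_a and pile_plate below 0.02 m and angle between the x axis of plain_a and the x axis of pile_plate, either way round above 1.3 rad and z of plain_a in the frame of block between 0.033 and 0.04 m and angle between each of plain_a, plain_b's own z axis and vertical below 0.1 rad and contact force between each of plain_a, plain_b and the fingers below 0.05 N and linear speed of each of plain_a, plain_b below 0.02 m/s and horizontal distance between plain_b and plain_a below 0.02 m and angle between the x axis of plain_b and the x axis of plain_a, either way round above 1.3 rad and z of plain_b in the frame of block between 0.039 and 0.046 m) or (horizontal distance between plain_b and pile_plate below 0.02 m and angle between the x axis of plain_b and the x axis of pile_plate, either way round above 1.3 rad and z of plain_b in the frame of block between 0.033 and 0.04 m and angle between each of plain_b, plain_a's own z axis and vertical below 0.1 rad and contact force between each of plain_b, plain_a and the fingers below 0.05 N and linear speed of each of plain_b, plain_a below 0.02 m/s and horizontal distance between plain_a and plain_b below 0.02 m and angle between the x axis of plain_a and the x axis of plain_b, either way round above 1.3 rad and z of plain_a in the frame of block between 0.039 and 0.046 m))), for 0.2 s.
At the end, for the whole second after the job is handed in: Plain plates released on the pile, each within 20 mm of centred and 15 degrees of square across the one below, the first within 25 mm of the block's middle; coded plate held still over 120 mm up, touching nothing else, tipped 22 to 55 degrees, frosted end high, label face up (all of step 2 and height (world z) of coded_plate above 0.12 m and angle between coded_plate's own x axis and vertical below 1.18 rad and angle between coded_plate's own z axis and vertical between 0.39 and 0.96 rad and contact force between coded_plate and the fingers above 0.5 N and linear speed of coded_plate below 0.03 m/s and angular speed of coded_plate below 0.15 rad/s and contact force between coded_plate and block below 0.05 N and contact force between coded_plate and plain_a below 0.05 N and contact force between coded_plate and plain_b below 0.05 N and contact force between coded_plate and pile_plate below 0.05 N and contact force between coded_plate and trivet_a below 0.05 N and contact force between coded_plate and trivet_b below 0.05 N and contact force between coded_plate and trivet_c below 0.05 N and contact force between coded_plate and flux_jar below 0.05 N and contact force between coded_plate and third_hand below 0.05 N); the arm keeps its last pose, push and grip.
It fails at once if a finger touches the frosted end of the coded plate (contact force between frosted_end and the fingers above 0.2 N).
It fails at once if a plain plate is pressed onto the pile with over 40 N (contact force between any of plain_a, plain_b and pile_plate above 40 N or contact force between plain_a and plain_b above 40 N).
It fails at once if a glass plate is dropped (moves over 0.35 m/s outside the fingers, a fall of about 6 mm) ((contact force between plain_a and the fingers below 0.05 N and linear speed of plain_a above 0.35 m/s) or (contact force between plain_b and the fingers below 0.05 N and linear speed of plain_b above 0.35 m/s) or (contact force between coded_plate and the fingers below 0.05 N and linear speed of coded_plate above 0.35 m/s)).
It fails at once if the flux jar or the tweezer stand is pushed more than 30 mm (distance of any of flux_jar, third_hand from where it was at the start of the episode above 0.03 m).
It also fails if it takes over 70 s, if anything falls off the work surface, if the arm or the gripper's body presses on something with over 40 N, if the wrist force passes 120 N, or if a joint passes its speed limit or range.

### The arm

A 6-joint arm with a two-finger parallel gripper is mounted at the origin on the work surface. World frame = base frame: x ahead of the robot, y to its left, z up, the work surface at z = 0. Lengths are in m, angles in degrees, forces in N, time in s.
With the tool pointing down it reaches from about 0.425 to 1.125 m from the base axis. Payload 14.9 kg.
Tool frame: the origin (TCP) lies at the very end of the fingers, on their centre line; the grasp point (between the pads) lies 19 mm behind it; z points along the fingers, y is the line along which they close (so a half turn about z gives the same grasp; the last joint's range is limited). The gripper opens to 91 mm and grips with 3 to 60 N. Pads are 32 mm wide; open, the fingers measure 118 mm over their backs; the gripper's body (76 mm by 178 mm) begins 60 mm behind the grasp point.
Start: joints at [74.181, 21.709, 99.362, -0, 58.929, -1.908], TCP at [0.168, 0.679, 0.214] pointing down, gripper open.
Joint ranges: [-158.91, 158.91], [-42.39, 125.64], [0.06, 152.35], [-60.88, 240.88], [17.5, 164.5], [-176.32, 176.32]. Speed limits (degrees/s): [108.29, 108.29, 136.94, 180, 180, 180].

### API

Orientations are given as [roll, pitch, yaw] about the fixed x, y, z axes, in that order (R = Rz(yaw) Ry(pitch) Rx(roll)).
In Python, from cell import ctrl gives the robot as it stands.
- The arm moves only by the shell command python3 drive.py 'ROWS'. ROWS is a JSON list of rows, 1 to 5 of them, each of 7 numbers: the opening from 0.0 (shut) to 1.0 (fully open), then dx, dy, dz in m, then a rotation vector rx, ry, rz in degrees; each row is the pose to reach, as a shift and turn from the pose commanded when the command began, along the tool's axes at that moment; what a row does not reach only later rows make up. A row lasts 1/10 s, in which the tool goes at most 0.05 m and 8.59 degrees, less where a joint would pass 70% of its speed; a pose out of reach is approached as far as the arm can. The fingers move at their own pace and stop on an object; the grip force is fixed at half the most. Time passes only in rows, so rows that do not move let the fingers close. It prints the time, the measured TCP pose, the force, the opening and the grip force at its end.
- ctrl.observe(): the state, without advancing time (a new reading comes with each control period).
- ctrl.snapshot(name): name is "side" or "top"; returns the picture (400x640x3 uint8, blue, green, red); there is no depth.
- ctrl.calibration(name): a dict with "K" (3x3 intrinsics, pixels), "k1" (the pictures are not rectified: a ray, as slopes to the right and down, at radius r is drawn at 1 + k1 r^2 times it, then the intrinsics apply), "cam_to_world" (4x4, takes a point from camera to world coordinates). Camera axes: x right, y down, z forward; pixel columns grow to the right and rows downward; lengths in m; the calibration is good to about 2 mm. A picture is of the moment at which its call begins. calibration takes no time and is no camera call.
- ctrl.job_done(): hands the job in; it is judged then, once.
The state is a dict: "time": time; "joint_pos": joint angles; "qvel": joint speeds; "joint_efforts": joint torques, N m; "tool_pos": TCP position; "tool_rot": TCP orientation; "contact_force": force on the tool from outside, world axes, zero at the start; "torque": the same for the moment, N m; "width": opening from 0.0 (shut) to 1.0 (fully open); "grasp_force": force on a finger pad.
Only numpy, scipy, OpenCV 4.12 (cv2) and the standard library are available. Lean on these libraries where they do the work, as an engineer would, in place of code of your own. Each camera call takes 0.05 s, during which the arm holds its last target. There are 200 camera calls.

## Working session

There is one attempt and no reset: what is moved stays moved. The work goes in short steps, Python scripts to look and compute and a shell command to move; the robot and the scene stay as the last step left them, time stands still between calls to the robot, and variables do not carry over. Pictures are saved under pics/ and viewed, at most 10 in all, crops included, and the job is handed in when it is done.

```bash
ls; mkdir -p pics
python3 - <<'E'
from cell import ctrl
import cv2
for n in("side","top"):
    cv2.imwrite(f"pics/{n}0.png",ctrl.snapshot(n)); c=ctrl.calibration(n); print(n,c)
print(ctrl.observe())
E
```

```text
cell.py
drive.py
pics
side {'K': array([[480.85107721,   0.        , 308.16513733],
       [  0.        , 480.85107721, 194.25682273],
       [  0.        ,   0.        ,   1.        ]]), 'k1': 0.03305056768023442, 'cam_to_world': array([[ 0.67287259, -0.46231794,  0.57749857, -0.1402178 ],
       [-0.73966915, -0.40834108,  0.5349272 , -0.6645698 ],
       [-0.01149005, -0.78709573, -0.61672384,  0.80633085],
       [ 0.        ,  0.        ,  0.        ,  1.        ]])}
top {'K': array([[447.29904839,   0.        , 315.41092423],
       [  0.        , 447.29904839, 198.56804054],
       [  0.        ,   0.        ,   1.        ]]), 'k1': -0.08501556305495603, 'cam_to_world': array([[ 0.02091845, -0.99883913,  0.04339131,  0.55556313],
       [-0.99975302, -0.02057236,  0.00840732,  0.00901728],
       [-0.0075049 , -0.04355646, -0.99902278,  0.98518706],
       [ 0.        ,  0.        ,  0.        ,  1.        ]])}
{'time': 0.1, 'joint_pos': array([ 7.41820370e+01,  2.17363408e+01,  9.93908435e+01,  1.11149535e-03,
        5.89282245e+01, -1.90844172e+00]), 'qvel': array([-0.06069306, -0.16417077, -0.17264475, -0.00377483, -0.02658751,
       -0.02436474]), 'joint_efforts': array([ 2.71613368e-03, -7.65039682e+01, -4.35289729e+01,  6.53344695e-02,
        3.98431218e-02,  1.62946964e-05]), 'tool_pos': array([0.16818677, 0.67914427, 0.21335598]), 'tool_rot': array([-1.79944654e+02, -2.79618471e-03,  1.66089903e+02]), 'contact_force': array([ 0.16778706, -0.60974942,  0.33564246]), 'torque': array([-0.05091582, -0.03049629, -0.03705903]), 'grasp_force': 0.0, 'width': 1.0031510441164324}
```

View pics/side0.png

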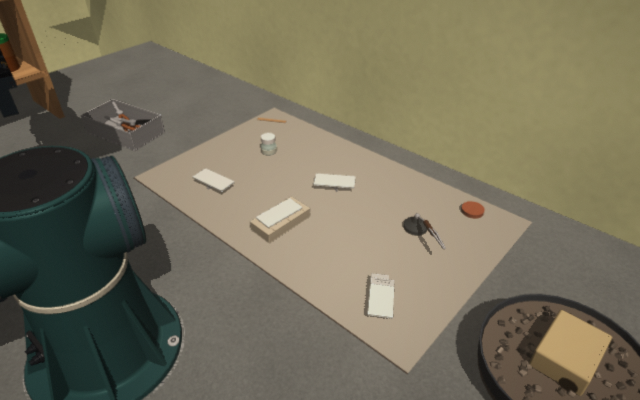

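View pics/top0.png

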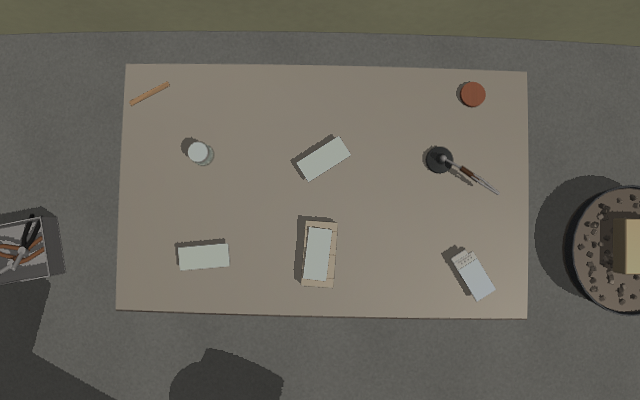

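The top view shows plain plates at about (203,257) and (323,158), the coded plate at (472,274) with its frosted end and dots at the upper-left, and the pile at (318,253). The jar is at (200,152) and the tweezer stand at (440,160). The same plates in the side view are at (213,180), (334,181), (380,296) and (280,213).

```bash
cat > h.py <<'E'
import numpy as np, cv2
from cell import ctrl
from scipy.optimize import least_squares
from scipy.spatial.transform import Rotation as R
def proj(n,P):
    c=ctrl.calibration(n);T=np.linalg.inv(c["cam_to_world"])
    q=np.atleast_2d(P)@T[:3,:3].T+T[:3,3];s=q[:,:2]/q[:,2:]
    s=s*(1+c["k1"]*(s**2).sum(1,keepdims=True))
    return s@c["K"][:2,:2].T+c["K"][:2,2]
def blob(img,seed,thr=150,win=45):
    """bright, unsaturated blob near seed -> contour"""
    x,y=seed;hsv=cv2.cvtColor(img,cv2.COLOR_BGR2HSV)
    m=((hsv[...,2]>thr)&(hsv[...,1]<45)).astype(np.uint8)
    w=np.zeros_like(m);w[y-win:y+win,x-win:x+win]=1;m*=w
    m=cv2.morphologyEx(m,cv2.MORPH_CLOSE,np.ones((3,3)))
    k,l,st,_=cv2.connectedComponentsWithStats(m)
    i=l[y,x]
    cs,_=cv2.findContours((l==i).astype(np.uint8),0,2) if i else ([],0)
    return max(cs,key=cv2.contourArea)[:,0,:] if i else None
def quad(c):
    h=cv2.convexHull(c.astype(np.int32))
    return cv2.approxPolyN(h,4,ensure_convex=True).reshape(-1,2).astype(float)
L=np.array([[55,25],[55,-25],[-55,-25],[-55,25]])/1000
def model(p):
    c,s=np.cos(p[3]),np.sin(p[3])
    return np.c_[L@np.array([[c,s],[-s,c]])+p[:2],np.full(4,p[2])]
def fit(quads,p0):
    """p=(x,y,ztop,yaw): top-face corners against nearest image corners"""
    def res(p):
        r=[]
        for n,q in quads.items():
            u=proj(n,model(p));d=u[:,None]-q[None]
            j=(d**2).sum(2).argmin(1);r.append(d[np.arange(4),j].ravel())
        return np.concatenate(r)
    f=least_squares(res,p0,loss="soft_l1",x_scale=[.01,.01,.01,.1]);return f.x,np.sqrt((res(f.x)**2).mean())
def ray0(n,px,z):
    return least_squares(lambda a:(proj(n,[[a[0],a[1],z]])-px).ravel(),[.6,0]).x
E
cat > look.py <<'E'
from h import *
I={n:ctrl.snapshot(n) for n in("top","side")}
S={"p1":((203,257),(213,180)),"p2":((323,158),(334,181)),"coded":((472,274),(380,298)),"pile":((318,253),(280,213))}
for k,(t,s) in S.items():
    for n,px in(("top",t),("side",s)): print(k,n,I[n][px[1],px[0]],end=" ")
    Q={}
    for n,px in(("top",t),("side",s)):
        b=blob(I[n],px,int(I[n][px[1],px[0]].max()*.82))
        if b is None: print("none",n);continue
        Q[n]=quad(b);print(n,Q[n].astype(int).tolist(),cv2.contourArea(b))
    x0=ray0("top",np.array(t,float),.03)
    best=min((fit(Q,[*x0,.03,np.radians(a)]) for a in range(0,180,15)),key=lambda r:r[1])
    print(k,best[0].round(4),"deg",np.degrees(best[0][3]).round(1),"rms",best[1].round(2))
E
python3 look.py
python3 - <<'E'
import cv2,numpy as np
t=cv2.imread('pics/top0.png');s=cv2.imread('pics/side0.png')
c=lambda i,x,y:cv2.resize(i[y-40:y+40,x-50:x+50],(400,300),interpolation=cv2.INTER_CUBIC)
cv2.imwrite('pics/crop.png',np.vstack([np.hstack([c(t,472,270),c(s,380,295)]),np.hstack([c(t,318,253),c(s,280,213)])]))
E
```

```text
p1 top [154 165 159] p1 side [189 208 216] top [[229, 266], [179, 271], [178, 248], [227, 242]] 1085.5
side [[234, 181], [221, 190], [192, 176], [205, 168]] 393.5
p1 [0.4673 0.2557 0.0269 1.6954] deg 97.1 rms 0.41
p2 top [156 164 159] p2 side [195 214 219] top [[367, 202], [278, 202], [278, 155], [367, 117]] 4498.5
side [[355, 175], [354, 187], [314, 184], [315, 173]] 419.0
p2 [0.6433 0.076  0.0169 0.0351] deg 2.0 rms 12.18
coded top [164 165 159] coded side [196 215 217] top [[516, 229], [516, 317], [427, 317], [427, 229]] 7822.5
side [[393, 276], [393, 317], [368, 314], [371, 273]] 902.5Traceback (most recent call last):
  File "look.py", line 12, in <module>
    best=min((fit(Q,[*x0,.03,np.radians(a)]) for a in range(0,180,15)),key=lambda r:r[1])
  File "look.py", line 12, in <genexpr>
    best=min((fit(Q,[*x0,.03,np.radians(a)]) for a in range(0,180,15)),key=lambda r:r[1])
              ~~~^^^^^^^^^^^^^^^^^^^^^^^^^^^
  File "h.py", line 35, in fit
    f=least_squares(res,p0,loss="soft_l1",x_scale=[.01,.01,.01,.1]);return f.x,np.sqrt((res(f.x)**2).mean())
    return func(*args, **
[... 964 characters left out ...]
        ^^^^^^^^^^^^^^^^^^^^^^
                             mf)
                             ^^^
    df = [f_eval - f0 for f_eval in f_evals]
                                    ^^^^^^^
    f = np.atleast_1d(self.fun(x, *self.args, **self.kwargs))
                      ~~~~~~~~^^^^^^^^^^^^^^^^^^^^^^^^^^^^^^
    return np.atleast_1d(self.fun(x))
                         ~~~~~~~~^^^
    return self.f(x, *self.args, **self.kwargs)
           ~~~~~~^^^^^^^^^^^^^^^^^^^^^^^^^^^^^^
  File "h.py", line 32, in res
    u=proj(n,model(p));d=u[:,None]-q[None]
  File "h.py", line 6, in proj
    c=ctrl.calibration(n);T=np.linalg.inv(c["cam_to_world"])
ValueError: time passes only in moves, steps and waits
```

View pics/crop.png

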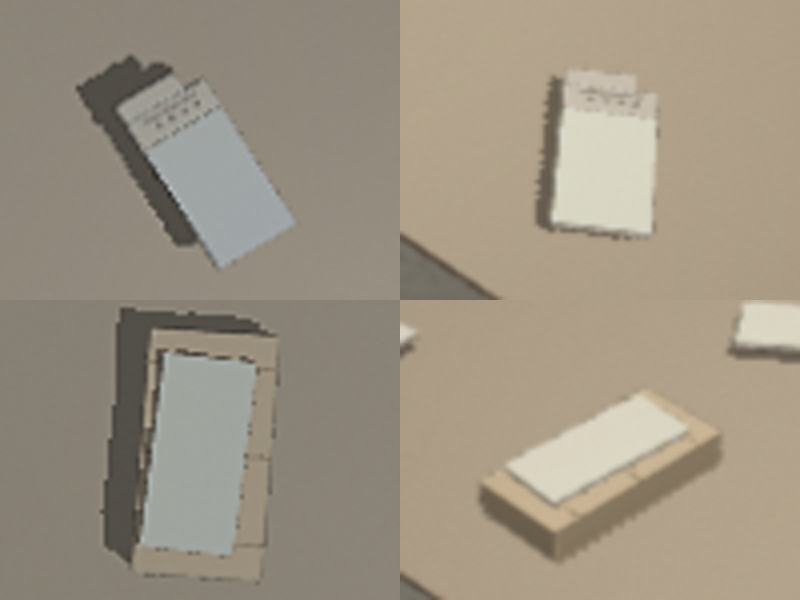

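The crops show the coded plate's frosted end pointing up and left in the top view (heading about +30°), with the notch at upper right. The pile plate lies off-centre on the block. I'll fix the segmentation by using the blue channel and caching the calibration.

```bash
python3 - <<'E'
s=open('h.py').read()
s=s.replace('def proj(n,P):\n    c=ctrl.calibration(n);','CAL={n:ctrl.calibration(n) for n in("top","side")}\ndef proj(n,P):\n    c=CAL[n];')
a=s.index('def blob');b=s.index('def quad')
s=s[:a]+'''def blob(img,seed,win=40):
    """Otsu on the blue channel around seed -> contour"""
    x,y=seed;a,b=max(0,x-win),max(0,y-win);w=np.ascontiguousarray(img[b:y+win,a:x+win,0])
    t,m=cv2.threshold(w,0,255,cv2.THRESH_OTSU)
    k,l,st,_=cv2.connectedComponentsWithStats(m,connectivity=4)
    cs,_=cv2.findContours((l==l[y-b,x-a]).astype(np.uint8),0,2)
    return max(cs,key=cv2.contourArea)[:,0,:]+[a,b]
'''+s[b:]
open('h.py','w').write(s)
l=open('look.py').read()
l=l.replace('    for n,px in(("top",t),("side",s)): print(k,n,I[n][px[1],px[0]],end=" ")\n','').replace(',int(I[n][px[1],px[0]].max()*.82)','').replace('        if b is None: print("none",n);continue\n','')
open('look.py','w').write(l)
E
python3 look.py
```

```text
top [[228, 266], [179, 270], [178, 248], [228, 243]] 1061.5
side [[234, 181], [221, 190], [192, 176], [205, 168]] 391.0
p1 [0.4673 0.2553 0.027  4.8213] deg 276.2 rms 0.53
top [[351, 154], [308, 181], [296, 162], [338, 135]] 1077.0
side [[355, 176], [354, 187], [314, 184], [316, 173]] 394.0
p2 [6.8560e-01 1.7000e-03 2.5200e-02 2.1633e+00] deg 123.9 rms 0.31
top [[496, 289], [477, 301], [454, 263], [473, 251]] 869.0
side [[393, 274], [393, 317], [368, 314], [371, 274]] 827.0
coded [ 0.44   -0.3284  0.0298  3.7249] deg 213.4 rms 1.8
top [[332, 229], [326, 281], [303, 278], [309, 227]] 1123.5
side [[302, 207], [268, 227], [256, 216], [290, 197]] 535.0
pile [ 0.4806  0.0098  0.0375 -0.0976] deg -5.6 rms 0.43
```

```bash
cat > go.py <<'E'
# usage: go.py x y z yaw [tilt]  -> shift and rotvec in current tool axes (measured pose). tilt: about tool y, deg
import sys,numpy as np
from cell import ctrl
from scipy.spatial.transform import Rotation as R
a=list(map(float,sys.argv[1:]));o=ctrl.observe()
C=R.from_euler('xyz',o["tool_rot"],degrees=True)
T=R.from_euler('xyz',[180,0,a[3]],degrees=True)*R.from_euler('y',a[4] if len(a)>4 else 0,degrees=True)
d=C.inv().apply(np.array(a[:3])-o["tool_pos"]);w=(C.inv()*T).as_rotvec(degrees=True)
print("shift",d.round(4),"rot",w.round(2),"rows",max(np.linalg.norm(d)/.05,np.linalg.norm(w)/8.59).round(1),"j",o["joint_pos"].round(1),"t",o["time"])
E
python3 go.py .4673 .2555 .12 96.5
```

```text
shift [-0.3922 -0.3395  0.0938] rot [-2.000e-02  1.000e-02  6.959e+01] rows 10.5 j [74.2 21.7 99.4 -0.  58.9 -1.9] t 0.3
```

```bash
python3 drive.py '[[1,-0.196,-0.17,0.0,0,0,35],[1,-0.196,-0.17,0.0,0,0,35],[1,-0.196,-0.17,0.0,0,0,35],[1,-0.196,-0.17,0.0,0,0,35],[1,-0.196,-0.17,0.0,0,0,35]]'; python3 go.py .4673 .2555 .12 96.5
```

```text
time: 0.8
tool_pos: [0.313, 0.4734, 0.214]
tool_rot: [180.0, -0.0, 130.8]
contact_force: [0.9, 0.8, -0.7]
width: 1.004
grasp_force: 0.0
shift [-0.2658 -0.0255  0.094 ] rot [ 1.000e-02 -1.000e-02  3.428e+01] rows 5.7 j [ 54.2   9.8 114.9  -0.   55.3  13.4] t 0.8
```

```bash
python3 drive.py '[[1,-0.25,-0.023,0.085,0,0,34],[1,-0.25,-0.023,0.085,0,0,34],[1,-0.25,-0.023,0.085,0,0,34],[1,-0.25,-0.023,0.085,0,0,34],[1,-0.25,-0.023,0.085,0,0,34]]'; python3 drive.py '[[1,0,0,0,0,0,0],[1,0,0,0,0,0,0],[1,0,0,0,0,0,0]]';python3 go.py .4673 .2555 .0218 96.5;  python3 - <<'E'
from cell import ctrl
import cv2
cv2.imwrite('pics/s1.png',cv2.resize(ctrl.snapshot("side")[110:260,110:310],(800,600)))
E
```

```text
time: 1.3
tool_pos: [0.4518, 0.2815, 0.1334]
tool_rot: [180.0, -0.0, 96.8]
contact_force: [0.9, 1.4, 0.8]
width: 1.0
grasp_force: 0.0
time: 1.6
tool_pos: [0.4507, 0.2838, 0.1341]
tool_rot: [180.0, -0.0, 97.1]
contact_force: [-0.3, 0.5, -0.6]
width: 0.998
grasp_force: 0.0
shift [-0.0302  0.0129  0.1123] rot [ 0.02 -0.02  0.62] rows 2.3 j [ 29.7  13.4 120.8   0.   45.7  22.6] t 1.6
```

View pics/s1.png

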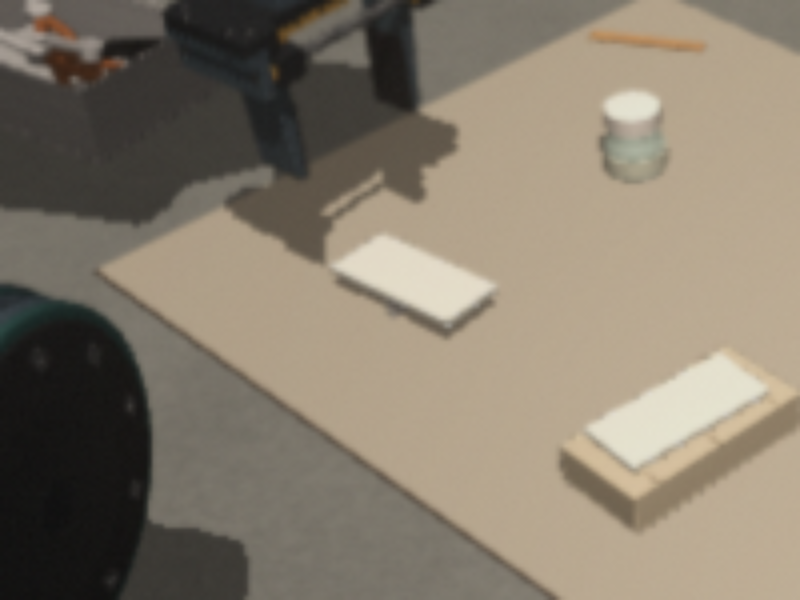

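The picture shows the open gripper hovering behind plain plate 1 (about (413,285) in the crop), with fingers across its width. Nothing has been disturbed.

```bash
python3 drive.py '[[1,-0.03,0.013,0.05,0,0,0.6],[1,-0.03,0.013,0.08,0,0,0.6],[1,-0.03,0.013,0.1,0,0,0.6],[1,-0.03,0.013,0.112,0,0,0.6],[1,-0.03,0.013,0.112,0,0,0.6]]'; python3 drive.py '[[1,0,0,0,0,0,0],[1,0,0,0,0,0,0],[1,0,0,0,0,0,0]]';python3 go.py .4673 .2555 .0218 96.5
```

```text
time: 2.15
tool_pos: [0.4666, 0.2555, 0.021]
tool_rot: [-179.9, 0.0, 96.6]
contact_force: [0.7, 0.1, 0.4]
width: 0.998
grasp_force: 0.0
time: 2.45
tool_pos: [0.468, 0.2554, 0.0228]
tool_rot: [179.9, -0.0, 96.5]
contact_force: [-0.2, 0.3, -0.0]
width: 0.996
grasp_force: 0.0
shift [ 0.0002 -0.0007  0.001 ] rot [ 0.1  -0.03  0.01] rows 0.0 j [ 26.1  25.  121.4  -0.   33.5  19.6] t 2.45
```

```bash
python3 drive.py '[[1,0,0,0.001,0,0,0],[0.4,0,0,0.001,0,0,0],[0.4,0,0,0.001,0,0,0],[0.4,0,0,0.001,0,0,0],[0.4,0,0,0.001,0,0,0]]'; python3 drive.py '[[0.4,0,0,0,0,0,0],[0.4,0,0,0,0,0,0],[0.4,0,0,0,0,0,0],[0.4,0,0,0,0,0,0]]'
```

```text
time: 2.95
tool_pos: [0.4675, 0.2549, 0.0208]
tool_rot: [-180.0, 0.0, 96.5]
contact_force: [0.5, -0.6, -0.7]
width: 0.677
grasp_force: 0.0
time: 3.35
tool_pos: [0.4675, 0.2549, 0.0207]
tool_rot: [-180.0, 0.0, 96.5]
contact_force: [-0.4, -0.1, -0.4]
width: 0.544
grasp_force: 30.0
```

```bash
python3 drive.py '[[0.4,0,0,-0.01,0,0,0],[0.4,0,0,-0.04,0,0,0],[0.4,0,0,-0.08,0,0,0],[0.4,0,0,-0.08,0,0,0],[0.4,0,0,-0.08,0,0,0]]';python3 go.py .4806 .0098 .08 84.4
python3 - <<'E'
from cell import ctrl
import cv2
cv2.imwrite('pics/s2.png',cv2.resize(ctrl.snapshot("side")[110:260,110:310],(800,600)))
E
```

```text
time: 3.85
tool_pos: [0.4679, 0.2552, 0.1019]
tool_rot: [179.9, -0.0, 96.5]
contact_force: [0.4, -0.6, -0.8]
width: 0.544
grasp_force: 30.0
shift [-0.2452 -0.0152  0.0217] rot [ 0.11 -0.06 12.09] rows 4.9 j [ 26.1  16.6 121.3   0.   42.1  19.6] t 3.85
```

View pics/s2.png

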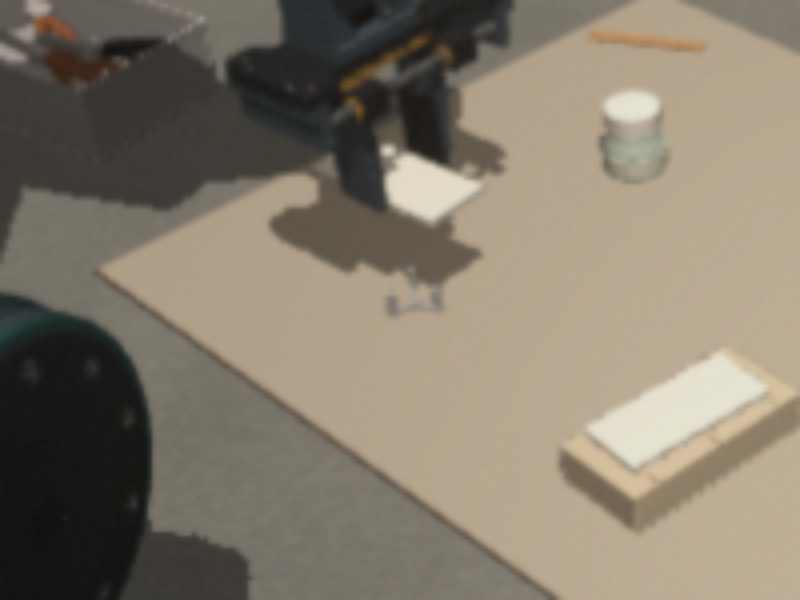

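The plate is held level across the middle at about (410,180) in the crop, and the trivet is left standing at (415,298).

```bash
python3 drive.py '[[0.4,-0.245,-0.015,0.0,0,0,12.1],[0.4,-0.245,-0.015,0.0,0,0,12.1],[0.4,-0.245,-0.015,0.0,0,0,12.1],[0.4,-0.245,-0.015,0.0,0,0,12.1],[0.4,-0.245,-0.015,0.0,0,0,12.1]]';python3 drive.py '[[0.4,0,0,0,0,0,0],[0.4,0,0,0,0,0,0],[0.4,0,0,0,0,0,0]]';python3 go.py .4806 .0098 .045 84.4
```

```text
time: 4.4
tool_pos: [0.4791, 0.0078, 0.0997]
tool_rot: [-179.9, 0.0, 84.4]
contact_force: [-0.1, 0.0, 0.2]
width: 0.543
grasp_force: 30.0
time: 4.7
tool_pos: [0.4797, 0.0105, 0.1001]
tool_rot: [-179.9, 0.0, 84.4]
contact_force: [-0.2, 0.3, -0.7]
width: 0.543
grasp_force: 30.0
shift [-0.0006  0.001   0.0551] rot [-0.08  0.    0.02] rows 1.1 j [ -1.5  12.6 127.    0.   40.5   4. ] t 4.7
```

```bash
python3 drive.py '[[0.4,0,0.001,0.03,0,0,0],[0.4,0,0.001,0.05,0,0,0],[0.4,0,0.001,0.055,0,0,0],[0.4,0,0.001,0.055,0,0,0],[0.4,0,0.001,0.055,0,0,0]]';python3 drive.py '[[0.4,0,0,0.002,0,0,0],[0.4,0,0,0.004,0,0,0],[0.4,0,0,0.006,0,0,0],[0.4,0,0,0.006,0,0,0]]';python3 go.py .4806 .0098 .0367 84.4
```

```text
time: 5.2
tool_pos: [0.4816, 0.0103, 0.0464]
tool_rot: [180.0, -0.0, 84.4]
contact_force: [-0.1, -0.2, 0.1]
width: 0.542
grasp_force: 30.0
time: 5.6
tool_pos: [0.4812, 0.0097, 0.0397]
tool_rot: [-180.0, -0.0, 84.4]
contact_force: [-0.3, -0.8, -0.9]
width: 0.544
grasp_force: 30.0
shift [ 0.0001 -0.0006  0.003 ] rot [-0.   -0.   -0.02] rows 0.1 j [ -1.6  19.7 127.2   0.   33.1   4. ] t 5.6
```

```bash
python3 drive.py '[[0.4,0,0,0.001,0,0,0],[0.4,0,0,0.001,0,0,0]]';python3 drive.py '[[0.4,0,0,0.001,0,0,0],[0.4,0,0,0.001,0,0,0]]';python3 drive.py '[[0.4,0,0,0.0005,0,0,0],[0.4,0,0,0.0005,0,0,0]]'
```

```text
time: 5.8
tool_pos: [0.4812, 0.0097, 0.0387]
tool_rot: [-180.0, 0.0, 84.4]
contact_force: [0.1, 0.5, -1.5]
width: 0.54
grasp_force: 30.0
time: 6.0
tool_pos: [0.4812, 0.0097, 0.0377]
tool_rot: [-180.0, 0.0, 84.4]
contact_force: [0.3, -0.4, -0.3]
width: 0.541
grasp_force: 30.0
time: 6.2
tool_pos: [0.4812, 0.0097, 0.0372]
tool_rot: [-180.0, 0.0, 84.4]
contact_force: [0.1, -0.9, -0.9]
width: 0.541
grasp_force: 30.0
```

```bash
python3 drive.py '[[0.4,0,0,0.0005,0,0,0],[0.4,0,0,0.0005,0,0,0]]'|sed -n '2p;4p';python3 drive.py '[[0.4,0,0,0.0005,0,0,0],[0.4,0,0,0.0005,0,0,0]]'|sed -n '2p;4p'
```

```text
tool_pos: [0.4813, 0.0097, 0.0368]
contact_force: [0.4, -0.3, -1.1]
tool_pos: [0.4813, 0.0097, 0.0367]
contact_force: [-4.0, 0.9, 13.2]
```

```bash
python3 drive.py '[[0.7,0,0,-0.0004,0,0,0],[0.75,0,0,-0.0004,0,0,0],[0.75,0,0,-0.0004,0,0,0],[0.75,0,0,-0.0004,0,0,0]]';python3 drive.py '[[0.75,0,0,-0.005,0,0,0],[0.75,0,0,-0.02,0,0,0],[0.75,0,0,-0.06,0,0,0],[1,0,0,-0.1,0,0,0],[1,0,0,-0.1,0,0,0]]'; python3 go.py .6856 .0017 .12 123.9
```

```text
time: 7.0
tool_pos: [0.4812, 0.0097, 0.0366]
tool_rot: [-180.0, 0.0, 84.4]
contact_force: [0.3, -0.0, -0.1]
width: 0.748
grasp_force: 0.0
time: 7.5
tool_pos: [0.484, 0.0097, 0.1415]
tool_rot: [179.6, -0.0, 84.4]
contact_force: [0.2, 0.3, -0.8]
width: 0.893
grasp_force: 0.0
shift [0.0118 0.2013 0.0229] rot [  0.41   0.11 -39.51] rows 4.6 j [ -1.6   8.3 126.2   0.   45.1   4. ] t 7.5
```

```bash
python3 drive.py '[[1,0.011,0.202,0.0,0,0,-39.5],[1,0.011,0.202,0.0,0,0,-39.5],[1,0.011,0.202,0.0,0,0,-39.5],[1,0.011,0.202,0.0,0,0,-39.5],[1,0.011,0.202,0.0,0,0,-39.5]]';python3 drive.py '[[1,0,0,0,0,0,0],[1,0,0,0,0,0,0],[1,0,0,0,0,0,0]]'>/dev/null
cat > pil.py <<'E'
from h import *
I={n:ctrl.snapshot(n) for n in("top","side")}
c=lambda i,x,y:cv2.resize(i[y-40:y+40,x-50:x+50],(400,300),interpolation=cv2.INTER_CUBIC)
cv2.imwrite('pics/pil%.0f.png'%(ctrl.observe()["time"]),np.hstack([c(I["top"],318,253),c(I["side"],280,213)]))
E
python3 pil.py; ls pics/pil*;python3 go.py .6856 .0017 .0208 123.9
```

```text
time: 8.0
tool_pos: [0.688, 0.0006, 0.1364]
tool_rot: [179.9, 0.1, 124.2]
contact_force: [-2.0, 0.0, 0.1]
width: 0.998
grasp_force: 0.0
pics/pil8.png
shift [-0.001   0.0029  0.116 ] rot [-0.01 -0.   -0.08] rows 2.3 j [ -1.9  25.5 103.2  -0.   51.3 -35.7] t 8.4
```

View pics/pil8.png

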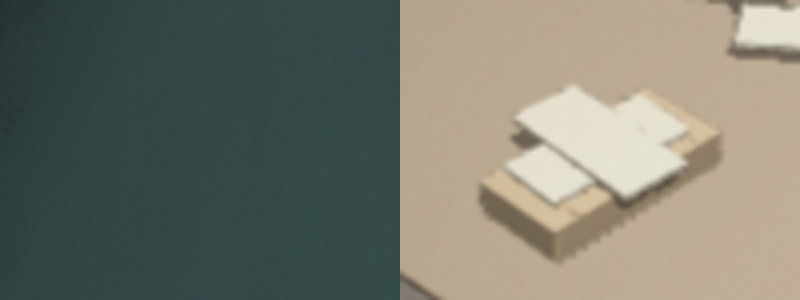

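Run:
```python
from h import *
I={n:ctrl.snapshot(n) for n in("top","side")}
for n,px in(("top",(318,253)),("side",(280,211))):
    b=blob(I[n],px); print(n,quad(b).astype(int).tolist(),cv2.contourArea(b))
p=np.array([.4812,.0097,.042,np.radians(84.4)])
for n in I: print(n,proj(n,model(p)).round(1).tolist())
```

```text
top [[357, 213], [357, 292], [273, 292], [306, 213]] 5058.0
side [[302, 199], [298, 234], [257, 203], [272, 196]] 647.5
top [[290.3, 262.1], [293.2, 238.5], [345.1, 244.7], [342.3, 268.4]]
side [[257.6, 204.1], [273.1, 195.7], [301.4, 216.1], [285.7, 225.5]]
```

Plain plate 1 lies square across the pile plate. Its side-view corners, at about (259,204), (273,196), (302,216) and (287,226), match the prediction to within 1 px. Next is plate 2.

```bash
python3 drive.py '[[1,-0.001,0.003,0.05,0,0,0],[1,-0.001,0.003,0.08,0,0,0],[1,-0.001,0.003,0.1,0,0,0],[1,-0.001,0.003,0.115,0,0,0],[1,-0.001,0.003,0.115,0,0,0]]'>/dev/null; python3 drive.py '[[1,0,0,0,0,0,0],[1,0,0,0,0,0,0],[1,0,0,0,0,0,0]]'|sed -n '1,4p';python3 go.py .6856 .0017 .0208 123.9
```

```text
time: 9.3
tool_pos: [0.6872, 0.0017, 0.023]
tool_rot: [179.9, 0.1, 123.9]
contact_force: [-0.4, -0.3, 0.6]
shift [ 0.0009 -0.0013  0.0022] rot [ 0.09  0.06 -0.01] rows 0.1 j [ -1.8  34.9 103.4   0.   41.6 -35.7] t 9.3
```

```bash
python3 drive.py '[[1,0.001,-0.001,0.002,0,0,0],[0.4,0.001,-0.001,0.002,0,0,0],[0.4,0.001,-0.001,0.002,0,0,0],[0.4,0.001,-0.001,0.002,0,0,0],[0.4,0.001,-0.001,0.002,0,0,0]]'>/dev/null; python3 drive.py '[[0.4,0,0,0,0,0,0],[0.4,0,0,0,0,0,0],[0.4,0,0,0,0,0,0],[0.4,0,0,0,0,0,0]]'; python3 drive.py '[[0.4,0,0,-0.01,0,0,0],[0.4,0,0,-0.04,0,0,0],[0.4,0,0,-0.08,0,0,0],[0.4,0,0,-0.08,0,0,0],[0.4,0,0,-0.08,0,0,0]]';python3 go.py .4812 .0097 .1 174.4
```

```text
time: 10.2
tool_pos: [0.685, 0.002, 0.0196]
tool_rot: [-180.0, -0.0, 123.9]
contact_force: [0.8, 0.4, -0.2]
width: 0.54
grasp_force: 30.0
time: 10.7
tool_pos: [0.6856, 0.002, 0.101]
tool_rot: [179.9, 0.1, 123.9]
contact_force: [-1.1, -0.0, -0.7]
width: 0.542
grasp_force: 30.0
shift [ 0.1203 -0.1654  0.0006] rot [  0.06   0.11 -50.51] rows 5.9 j [ -1.8  28.4 103.4   0.   48.1 -35.7] t 10.7
```

```bash
python3 drive.py '[[0.4,0.06,-0.083,0.0,0,0,-25],[0.4,0.06,-0.083,0.0,0,0,-25],[0.4,0.12,-0.165,0.0,0,0,-40],[0.4,0.12,-0.165,0.0,0,0,-40],[0.4,0.12,-0.165,0.0,0,0,-40]]';python3 drive.py '[[0.4,0,0,0,0,0,-10.5],[0.4,0,0,0,0,0,-10.5],[0.4,0,0,0,0,0,-10.5],[0.4,0,0,0,0,0,-10.5]]' >/dev/null;python3 go.py .4812 .0097 .052 174.4
```

```text
time: 11.2
tool_pos: [0.4739, 0.0099, 0.0976]
tool_rot: [-179.9, -0.4, 164.2]
contact_force: [1.8, -0.2, -1.1]
width: 0.547
grasp_force: 30.0
shift [-0.0006  0.0001  0.0471] rot [-0.01 -0.07 -0.1 ] rows 0.9 j [ -1.6  12.8 127.   -0.   40.4 -85.9] t 11.6
```

```bash
python3 drive.py '[[0.4,0,0,0.03,0,0,0],[0.4,0,0,0.042,0,0,0],[0.4,0,0,0.047,0,0,0],[0.4,0,0,0.047,0,0,0],[0.4,0,0,0.047,0,0,0]]' >/dev/null;python3 drive.py '[[0.4,0,0,0.002,0,0,0],[0.4,0,0,0.004,0,0,0],[0.4,0,0,0.006,0,0,0],[0.4,0,0,0.0075,0,0,0],[0.4,0,0,0.0075,0,0,0]]'|sed -n '2,4p'
```

```text
tool_pos: [0.481, 0.0096, 0.045]
tool_rot: [-180.0, -0.0, 174.4]
contact_force: [-0.5, 0.6, -0.9]
```

```bash
for i in 1 2; do python3 drive.py '[[0.4,0,0,0.001,0,0,0],[0.4,0,0,0.001,0,0,0]]'|sed -n '2p;4p';done;python3 drive.py '[[0.4,0,0,0.0005,0,0,0],[0.4,0,0,0.0005,0,0,0]]'|sed -n '2p;4p'
```

```text
tool_pos: [0.4811, 0.0096, 0.0441]
contact_force: [-0.1, 0.2, -0.6]
tool_pos: [0.4811, 0.0096, 0.0431]
contact_force: [0.3, -1.0, -0.1]
tool_pos: [0.4811, 0.0096, 0.0426]
contact_force: [0.1, 0.4, -0.6]
```

```bash
python3 drive.py '[[0.4,0,0,0.0005,0,0,0],[0.4,0,0,0.0005,0,0,0]]'|sed -n '2p;4p'
```

```text
tool_pos: [0.4812, 0.0096, 0.0423]
contact_force: [-0.5, -0.6, 3.4]
```

```bash
python3 drive.py '[[0.7,0,0,-0.0004,0,0,0],[0.75,0,0,-0.0004,0,0,0],[0.75,0,0,-0.0004,0,0,0],[0.75,0,0,-0.0004,0,0,0]]';python3 drive.py '[[0.75,0,0,-0.005,0,0,0],[0.75,0,0,-0.02,0,0,0],[0.75,0,0,-0.06,0,0,0],[1,0,0,-0.1,0,0,0],[1,0,0,-0.1,0,0,0]]'
python3 - <<'E'
from h import *
Q={"top":np.array([[495.7,289.7],[477.2,301.5],[451.2,257.7]]),"side":np.array([[393,316.5],[368,313.5],[371.5,273.7]])}
# corners in plate frame: tail -y, tail +y, frosted +y
M=np.array([[-55,-25],[-55,25],[55,25]])/1000
def res(p,S=("top","side")):
    c,s=np.cos(p[3]),np.sin(p[3]);P=np.c_[M@np.array([[c,s],[-s,c]])+p[:2],np.full(3,p[2])]
    return np.concatenate([(proj(n,P)-Q[n]).ravel() for n in S])
f=least_squares(res,[.44,-.33,.026,.5],loss="soft_l1",x_scale=[.01,.01,.01,.1]);print(f.x.round(4),np.degrees(f.x[3]).round(1),res(f.x).round(1))
E
python3 go.py .44 -.328 .16 30
```

```text
time: 13.8
tool_pos: [0.4811, 0.0096, 0.0425]
tool_rot: [-180.0, 0.0, 174.4]
contact_force: [0.1, 0.1, -0.2]
width: 0.75
grasp_force: 0.0
time: 14.3
tool_pos: [0.4839, 0.0096, 0.1474]
tool_rot: [180.0, 0.4, 174.4]
contact_force: [0.5, -0.5, -0.0]
width: 0.895
grasp_force: 0.0
[ 0.4429 -0.3276  0.0266  0.5613] 32.2 [ 0.9 -0.6 -0.  -0.2 -0.  -0.  -0.2  0.7 -0.6  0.2 -0.1 -0.8]
shift [ 0.0106 -0.3402 -0.0128] rot [5.4000e-01 1.3000e-01 1.4439e+02] rows 16.8 j [ -1.6   7.7 126.   -0.   45.8 -86. ] t 14.3
```

```bash
python3 drive.py '[[1,0.006,-0.17,0,0,0,42],[1,0.006,-0.17,0,0,0,42],[1,0.006,-0.17,0,0,0,42],[1,0.006,-0.17,0,0,0,42],[1,0.006,-0.17,0,0,0,42]]' >/dev/null; python3 drive.py '[[1,0,0,0,0,0,42],[1,0,0,0,0,0,42],[1,0,0,0,0,0,42],[1,0,0,0,0,0,42],[1,0,0,0,0,0,42]]'; python3 pil.py; python3 go.py .4378 -.3308 .147 32.2
```

```text
time: 15.3
tool_pos: [0.4582, -0.1589, 0.1423]
tool_rot: [-180.0, -0.0, 90.0]
contact_force: [0.4, -0.9, 0.3]
width: 0.999
grasp_force: 0.0
shift [-0.1718 -0.0213 -0.0047] rot [-2.000e-02  0.000e+00  5.806e+01] rows 6.8 j [-21.9   8.5 125.8   0.   45.7 -22.1] t 15.4
```

```bash
ls pics/pil*; cp $(ls -t pics/pil*|head -1) pics/v2.png
```

```text
pics/pil15.png
pics/pil8.png
```

View pics/v2.png

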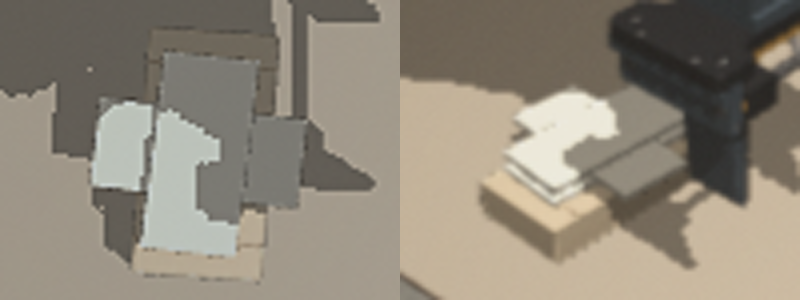

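The top crop shows the second plate lying along the block, centred at about (200,153), and crossing the first (x 93 to 307) squarely. I'll move on to the coded plate.

```bash
python3 drive.py '[[1,-0.172,-0.021,0,0,0,42],[1,-0.172,-0.021,0,0,0,42],[1,-0.172,-0.021,0,0,0,42],[1,-0.172,-0.021,0,0,0,42],[1,-0.172,-0.021,0,0,0,42]]' >/dev/null; python3 drive.py '[[1,0,0,0.04,0,0,16],[1,0,0,0.04,0,0,16],[1,0,0,0.04,0,0,16],[1,0,0,0.04,0,0,16]]'
python3 - <<'E'
from h import *
I={n:ctrl.snapshot(n) for n in("top","side")}
c=lambda i,x,y:cv2.resize(i[y-40:y+40,x-50:x+50],(400,300),interpolation=cv2.INTER_CUBIC)
cv2.imwrite('pics/cod.png',np.hstack([c(I["top"],472,270),c(I["side"],380,295)]))
E
python3 go.py .4378 -.3308 .01 32.2
```

```text
time: 16.3
tool_pos: [0.4389, -0.3312, 0.1028]
tool_rot: [180.0, -0.0, 32.8]
contact_force: [0.8, -0.1, 0.0]
width: 1.002
grasp_force: 0.0
shift [-0.0008 -0.0013  0.0932] rot [ 0.06 -0.02  0.45] rows 1.9 j [-39.5  17.8 119.3  -0.   42.8  17.9] t 16.4
```

View pics/cod.png

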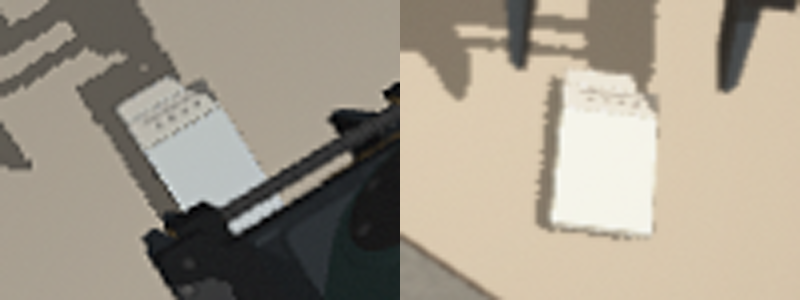

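The gripper straddles the plain half of the coded plate, well clear of the frosted end (top crop (165,110)). I'll descend.

```bash
python3 drive.py '[[1,-0.001,-0.001,0.04,0,0,0.5],[1,-0.001,-0.001,0.06,0,0,0.5],[1,-0.001,-0.001,0.08,0,0,0.5],[1,-0.001,-0.001,0.092,0,0,0.5],[1,-0.001,-0.001,0.092,0,0,0.5]]' >/dev/null; python3 drive.py '[[1,0,0,0,0,0,0],[1,0,0,0,0,0,0],[0.4,0,0,0,0,0,0],[0.4,0,0,0,0,0,0],[0.4,0,0,0,0,0,0]]';python3 drive.py '[[0.4,0,0,0,0,0,0],[0.4,0,0,0,0,0,0],[0.4,0,0,0,0,0,0],[0.4,0,0,0,0,0,0]]'
```

```text
time: 17.4
tool_pos: [0.4375, -0.3309, 0.0109]
tool_rot: [180.0, -0.0, 31.9]
contact_force: [-0.3, 0.1, -0.5]
width: 0.77
grasp_force: 0.0
time: 17.8
tool_pos: [0.4373, -0.3308, 0.0106]
tool_rot: [-180.0, 0.0, 31.9]
contact_force: [-0.8, 0.8, 1.1]
width: 0.542
grasp_force: 30.0
```

```bash
python3 drive.py '[[0.4,0,0,-0.01,0,0,0],[0.4,0,0,-0.05,0,0,0],[0.4,0,0,-0.1,0,0,0],[0.4,0,0,-0.15,0,0,0],[0.4,0,0,-0.2,0,0,0]]' >/dev/null;python3 drive.py '[[0.4,0,0,-0.03,0,6,0],[0.4,0,0,-0.03,0,14,0],[0.4,0,0,-0.03,0,20,0],[0.4,0,0,-0.03,0,20,0]]'; python3 drive.py '[[0.4,0,0,0,0,6,0],[0.4,0,0,0,0,12,0],[0.4,0,0,0,0,17.5,0],[0.4,0,0,0,0,17.5,0],[0.4,0,0,0,0,17.5,0]]';python3 drive.py '[[0.4,0,0,0,0,0,0],[0.4,0,0,0,0,0,0],[0.4,0,0,0,0,0,0]]'; python3 go.py .4373 -.3308 .24 31.9 37.5;python3 - <<'E'
from h import *
a=ctrl.snapshot("top");b=ctrl.snapshot("side")
cv2.imwrite('pics/fin.png',np.hstack([cv2.resize(a[195:345,400:600],(400,300)),cv2.resize(b[170:350,300:540],(400,300))]))
E
```

```text
time: 18.7
tool_pos: [0.4359, -0.3312, 0.2408]
tool_rot: [-180.0, -20.1, 31.8]
contact_force: [-0.2, -0.1, -1.1]
width: 0.542
grasp_force: 30.0
time: 19.2
tool_pos: [0.4371, -0.3307, 0.2403]
tool_rot: [-179.9, -37.3, 31.8]
contact_force: [0.9, -0.1, -0.8]
width: 0.545
grasp_force: 30.0
time: 19.5
tool_pos: [0.4377, -0.3305, 0.2409]
tool_rot: [180.0, -37.4, 32.0]
contact_force: [-0.3, -0.0, -1.3]
width: 0.544
grasp_force: 30.0
shift [-0.0009  0.      0.0004] rot [-0.01  0.06  0.05] rows 0.0 j [-57.    7.1 121.7  44.8  59.6 -25.3] t 19.5
```

View pics/fin.png

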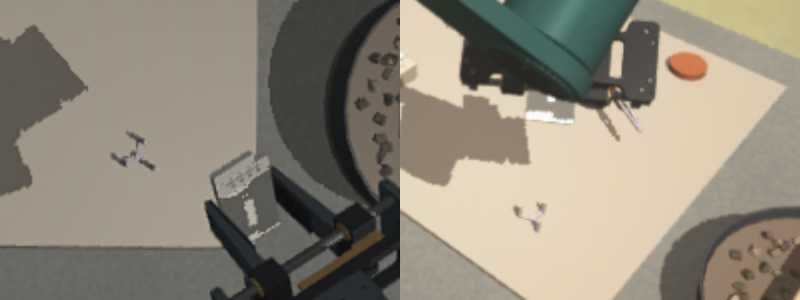

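The coded plate is held between the fingers at about (245,195) in the left crop. Its dotted frosted end is clear of the pads, and the trivet is standing alone. For the last check I'll overlay the predicted outline of the tipped plate and look at the pile.

Run:
```python
from h import *
o=ctrl.observe();a=ctrl.snapshot("top");C=R.from_euler('xyz',o["tool_rot"],degrees=True)
P=C.apply(np.c_[L+[.006,0],np.full(4,-.0155)])+o["tool_pos"];print(P[:,2].round(3),np.abs(o["qvel"]).max())
z=cv2.resize(a[220:320,425:525],(400,400),interpolation=cv2.INTER_CUBIC)
cv2.polylines(z,[((proj("top",P)-[425,220])*4).astype(np.int32)],True,(0,0,255),1)
cv2.imwrite('pics/fin2.png',np.hstack([z,cv2.resize(a[203:303,268:368],(400,400))]))
```

```text
[0.29  0.29  0.223 0.223] 0.31114343735470806
```

View pics/fin2.png

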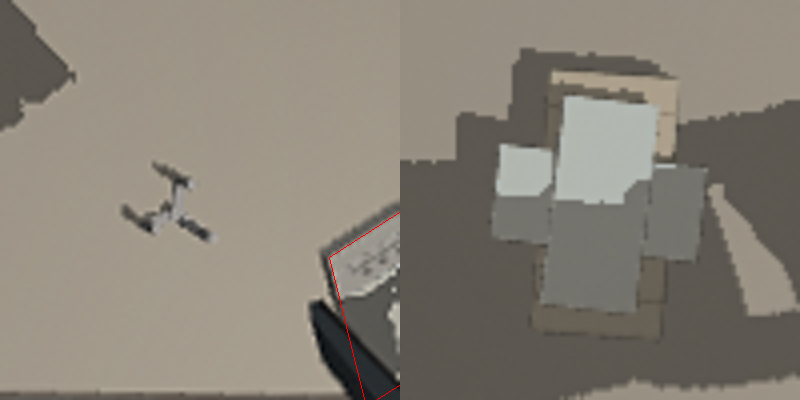

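The predicted outline follows the held plate's frosted end at (330,258), so the tilt is about 37° as intended. The pile is square and centred. I'll hand in.

```bash
python3 -c "
from cell import ctrl
print(ctrl.job_done())"
```

```text
the job is handed in; nothing more can be done
None
```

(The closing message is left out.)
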